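# Coaster, then candle, on the round mat

## Robot

A 7-joint arm with a two-finger parallel gripper is mounted at the origin on a cart in front of the work surface, level with it; the furniture and walls round the work are solid. World frame = base frame: x ahead of the robot, y to its left, z up, the work surface at z = 0. Lengths are in mm, angles in rad, forces in N, time in s.
With the tool pointing down it reaches from about 350 to 900 mm from the base axis. Payload 8.1 kg.
Tool frame: the origin (TCP) lies midway between the tips of the shut fingers; the grasp point (between the pads) lies 19 mm behind it; z points along the fingers, y is the line along which they close (so a half turn about z gives the same grasp; the last joint's range is limited). The gripper opens to 92 mm and grips with 3 to 60 N. Pads are 19 mm wide; open, the fingers measure 130 mm over their backs; the gripper's body (75 mm by 190 mm) begins 47 mm behind the grasp point.
Start: joints at [1.164, 0.434, 0.025, 1.573, -0.012, 1.134, -0.075], TCP at [186.944, -596.4, 226.742] pointing down, gripper open.
Joint ranges: [-2.62, 2.62], [-0.44, 2.09], [-1.27, 1.32], [0.08, 2.57], [-1.32, 4.46], [0.12, 2], [-2.74, 2.74]. Speed limits (rad/s): [2.22, 2.22, 3.01, 3.01, 3.14, 3.14, 3.14].

## Interface

Orientations are given as [roll, pitch, yaw] about the fixed x, y, z axes, in that order (R = Rz(yaw) Ry(pitch) Rx(roll)).
In Python, from rig import env gives the robot as it stands.
- The arm moves only by the tool apply_moves, never from a script. Its argument "commands" is a list of rows, each an object with "slide": the shift along the tool's x, y, z normalised to -1 to 1, where 1 is 40 cm, a list of three; "delta_rot": the turn, a rotation vector about the tool's x, y, z normalised to -1 to 1, where 1 is pi/4 rad, a list of three; "fingers": the finger opening in mm, from 0 to 91.8. A call has 1 to 20 rows; each row is the pose to reach, as a shift and turn from the pose commanded when the call began, along the tool's axes at that moment; what a row does not reach only later rows make up. A row lasts 1/8 s, in which the tool goes at most 62.5 mm and 10.7 degrees, less where a joint would pass 70% of its speed; a pose out of reach is approached as far as the arm can. A call with a number of a shift or a turn outside -1 to 1 is refused whole. A call with a gripper value outside its range is refused whole. The fingers move at their own pace and stop on an object; "grip_force" is the grip in N (left out, the last holds). Time passes only in rows, so rows that repeat a pose let the fingers close. It gives the time, the measured TCP pose, the force, the opening and the grip force at its end, in the units of the state.
- env.read_state(): the state, without advancing time (a new reading comes with each control period).
- env.capture(name): name is "side" or "top"; returns a dict with "pixels" (384x512x3 uint8, red, green, blue), "z_map" (384x512 float32, mm along the optical axis (not along the pixel's ray), 0 where there is no reading), "mtx" (3x3 intrinsics, pixels), "cam_to_world" (4x4, takes a point from camera to world coordinates). Camera axes: x right, y down, z forward; pixel columns grow to the right and rows downward; lengths in mm; the calibration is good to about 2 mm. A picture is of the moment at which its call begins.
- env.hand_in(): hands the job in; it is judged then, once.
The state is a dict: "time_s": time; "qpos": joint angles; "qvel": joint speeds; "effort": joint torques, N m; "ee_pos": TCP position; "tcp_rot": TCP orientation; "ft_force": force on the tool from outside, world axes, zero at the start; "moment": the same for the moment, N m; "finger_gap": finger opening in mm; "grip_force": force on a finger pad.
Only numpy, scipy, OpenCV 4.12 (cv2) and the standard library are available. Lean on these libraries where they do the work, as an engineer would, in place of code of your own. Each camera call takes 0.05 s, during which the arm holds its last target. There are 200 camera calls.

## Task

Lay the candle's place on the worktop: first slide the stone coaster along the worktop, without lifting it, to the middle of the round cork mat; then pick up the candle and set it gently down, upright, in the middle of the coaster. Let go of everything and leave the tomato, the timer and the pepper mill where they are.

Things in the scene. Friction and masses are not known exactly. Their poses are not given: they have to be found in the camera images.
- mat: round brown cork mat with a dark edge, 180 mm across, 1 mm thin, fixed to the worktop and flush enough that things slide over its edge unhindered; origin at its centre on the worktop, z up
- coaster: loose hexagonal coaster of pale stone, 10 mm thick, 87 mm across the flats (along its x) and 99 mm across the corners (along its y), about 160 g, too wide to grip; it lies flat on the worktop and slides when pushed at its edge. Origin at the centre of its underside, z up, its top 10 mm above the origin
- candle_center (a point): centre of the loose candle (half-way up): wax in an upright round yellow-amber tumbler, 67 mm across, 64 mm high overall (the glass 59 mm), about 220 g; its foot is 32 mm below this point, z is its upright axis; grasp the glass from above
- candle: the same candle; origin at the centre of its foot
- tomato: bystander: loose red tomato, 58 mm across, 62 mm high, nearer the robot than the mat; origin at its foot
- timer: bystander: loose round white kitchen timer, 63 mm across, 48 mm high, nearer the robot than the mat; origin at its foot
- mill: bystander: loose wooden pepper mill, 58 mm across, 165 mm high, standing beyond the mat; origin at its foot
There are look-alikes about, which are no part of the job. What is shaped like the candle but blue or turquoise is not meant. Of the things that look like the coaster, the smaller one is meant.

How it is judged:
By the outcome, as a careful person would: the job done as asked, in the order asked, and still so for the second after the job is handed in, with the robot touching nothing.
It also fails if it takes over 58 s, if anything falls off the work surface, if the arm or the gripper's body presses on something with over 40 N, if the wrist force passes 120 N, or if a joint passes its speed limit or range.

## Working session

There is one attempt and no reset: what is moved stays moved. The work goes in short steps, Python scripts to look and compute and a tool call to move; the robot and the scene stay as the last step left them, time stands still between calls to the robot, and variables do not carry over. Pictures are saved under pics/ and viewed, at most 10 in all, crops included, and the job is handed in when it is done.

Besides the shell and the picture viewer there is one more tool, called after "Emit:" by a JSON object that holds its "fn" and its "kwargs". apply_moves: Moves the arm, as the interface text tells. Scaled input: -1 to 1 covers 40 cm each way for a shift and pi/4 rad each way for a turn. Its arguments: {"type":"object","properties":{"commands":{"type":"array","items":{"type":"object","properties":{"slide":{"type":"array","items":{"type":"number"}},"delta_rot":{"type":"array","items":{"type":"number"}},"fingers":{"type":"number"}}}},"grip_force":{"type":"number"}},"required":["commands"]}

```bash
ls; mkdir -p pics; cat > h.py <<'E'
import numpy as np, cv2
from rig import env
def cap(n):
    return env.capture(n)
def pts(c):
    K=c['mtx'];z=c['z_map'];v,u=np.mgrid[:z.shape[0],:z.shape[1]]
    p=np.stack([(u-K[0,2])/K[0,0]*z,(v-K[1,2])/K[1,1]*z,z,np.ones_like(z)],-1)
    return (p@c['cam_to_world'].T)[...,:3]
def ray(c,u,v,h):
    K=c['mtx'];T=c['cam_to_world'];d=T[:3,:3]@np.array([(u-K[0,2])/K[0,0],(v-K[1,2])/K[1,1],1]);o=T[:3,3]
    return o+d*(h-o[2])/d[2]
E
python3 - <<'E'
from h import *
for n in('side','top'):
    c=cap(n);np.savez(n+'0.npz',**c);cv2.imwrite(f'pics/{n}0.png',c['pixels'][...,::-1]);print(n,c['cam_to_world'].round(2).tolist(),c['mtx'].tolist())
print(env.read_state())
E
```

```text
pics
side [[-0.95, -0.17, 0.25, 158.12], [-0.31, 0.56, -0.77, 1117.07], [-0.01, -0.81, -0.59, 909.42], [0.0, 0.0, 0.0, 1.0]] [[455.9354707868377, 0.0, 256.35214307653354], [0.0, 455.9354707868377, 193.13988223689648], [0.0, 0.0, 1.0]]
top [[-0.07, -0.98, 0.21, 250.05], [-1.0, 0.07, -0.01, 8.85], [-0.0, -0.21, -0.98, 1379.04], [0.0, 0.0, 0.0, 1.0]] [[429.7127451835478, 0.0, 257.95316043717804], [0.0, 429.7127451835478, 189.48140906096845], [0.0, 0.0, 1.0]]
{'time_s': 0.1, 'qpos': array([ 1.16441046,  0.43516449,  0.02497114,  1.57399948, -0.01155711,
        1.13401856, -0.07507254]), 'qvel': array([-0.00012307, -0.00090183, -0.00039418, -0.00268401,  0.00038447,
       -0.00074207, -0.00022343]), 'effort': array([ 2.69671538e-03, -6.69123030e+01,  9.87940840e-01, -3.15145433e+01,
       -6.04877877e-02,  3.75085557e-02,  1.89142014e-05]), 'ee_pos': array([ 186.75740953, -595.95977424,  226.01906503]), 'tcp_rot': array([-3.14015657e+00,  1.69106323e-04,  3.03764502e-01]), 'ft_force': array([0.36208503, 0.54279353, 0.05432269]), 'moment': array([-0.05122547,  0.05235111, -0.01876631]), 'grip_force': 0.0, 'finger_gap': 92.18749294762412}
```

View pics/top0.png

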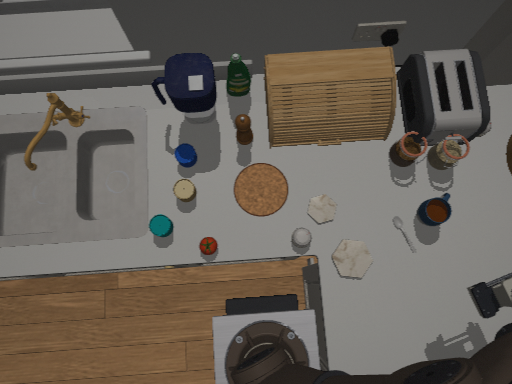

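View pics/side0.png

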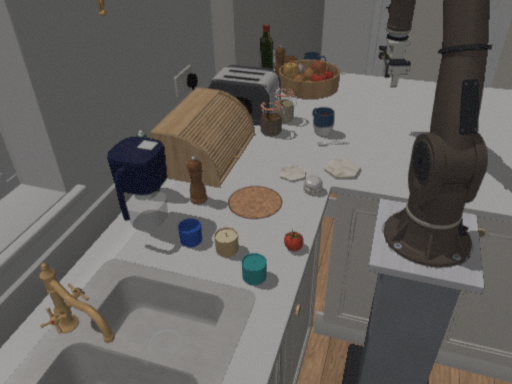

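The top view shows three candle shapes: amber (185,190), blue (186,155) and turquoise (161,226). It also shows two hexagons: small (321,209) and large (352,259). I choose the amber candle and the small hexagon. The mat is at (261,189), the mill at (244,128), the timer at (302,237) and the tomato at (208,245).

```bash
cat >> h.py <<'E'
def comp(m,u,v):
    m=cv2.morphologyEx(m.astype(np.uint8),cv2.MORPH_OPEN,np.ones((3,3)))
    n,l=cv2.connectedComponents(m);w=l[v-3:v+4,u-3:u+4].ravel();w=w[w>0]
    return l==np.bincount(w).argmax()
def worldpoly(c,m,h):
    k=max(cv2.findContours(m.astype(np.uint8),0,cv2.CHAIN_APPROX_NONE)[0],key=cv2.contourArea)[:,0]
    return np.array([ray(c,u,v,h)[:2] for u,v in k],np.float32)
E
python3 - <<'E'
from h import *
c=dict(np.load('top0.npz'));P=pts(c);im=c['pixels']
s=dict(np.load('side0.npz'));Ps=pts(s)
hsv=cv2.cvtColor(im,cv2.COLOR_RGB2HSV)
print('worktop z',np.median(P[200:230,225:235,2]), 'px',im[215,230],hsv[215,230],'coaster',hsv[209,321],'big',hsv[259,352])
# height blobs
for n,u,v,lo,hi in [('candle',185,188,45,80),('tomato',208,245,15,80),('timer',302,237,15,70),('mill',244,128,15,200)]:
    for nm,Q,uv in (('top',P,(u,v)),):
        m=comp((Q[...,2]>lo)&(Q[...,2]<hi),*uv)
        q=Q[m];print(n,m.sum(),q.min(0).round(),q.max(0).round(),np.round((np.percentile(q,2,0)+np.percentile(q,98,0))/2,1))
m=comp((hsv[...,1]>90)&(P[...,2]<20),261,189);w=worldpoly(c,m,1);print('mat',cv2.fitEllipse(w), cv2.minEnclosingCircle(w))
for n,u,v in (('small',321,209),('big',352,259)):
    roi=(abs(np.arange(512)-u)[None]<26)&(abs(np.arange(384)-v)[:,None]<26)
    m=comp((hsv[...,1]>18)&roi&(P[...,2]<25)&(P[...,2]>-10),u,v)
    m=cv2.morphologyEx(m.astype(np.uint8),cv2.MORPH_CLOSE,np.ones((5,5)))
    w=worldpoly(c,m,10);r=cv2.minAreaRect(w);print(n,m.sum(),r,cv2.minEnclosingCircle(w),'z',np.median(P[m>0][:,2]))
    print(cv2.approxPolyDP(w,8,True)[:,0].round().tolist())
a=cv2.resize(im[145:285,150:380],None,fx=3.4,fy=3.4,interpolation=cv2.INTER_CUBIC);cv2.imwrite('pics/crop0.png',a[...,::-1])
E
```

```text
worktop z -0.283103861203017 px [140 141 136] [ 36   9 141] coaster [ 17  39 138] big [ 18  44 133]
candle 355 [515. 192.  46.] [580. 257.  66.] [547.2 224.   54. ]
tomato 262 [341. 132.  21.] [393. 186.  63.] [367.3 159.   38.7]
timer 309 [ 343. -161.   17.] [ 402. -103.   55.] [ 372.2 -131.9   36. ]
mill 391 [699.  -2.  15.] [749.  49. 166.] [722.6  24.6  92.4]
mat ((542.2440795898438, -19.79239845275879), (172.11642456054688, 174.70352172851562), 91.61713409423828) ((542.2987670898438, -19.733266830444336), 88.9711685180664)
small 609 ((462.4144287109375, -211.94517517089844), (85.9527587890625, 92.82146453857422), 14.55313777923584) ((463.23004150390625, -211.27615356445312), 47.97677230834961) z 9.252573400322945
[[509.0, -227.0], [498.0, -184.0], [454.0, -166.0], [419.0, -192.0], [426.0, -241.0], [477.0, -256.0]]
big 1161 ((297.9754638671875, -290.4881591796875), (126.66585540771484, 114.43254852294922), 79.60687255859375) ((297.7928466796875, -289.0596618652344), 64.73258209228516) z 12.014788220306173
[[359.0, -269.0], [315.0, -229.0], [248.0, -247.0], [238.0, -312.0], [284.0, -352.0], [349.0, -329.0]]
```

View pics/crop0.png

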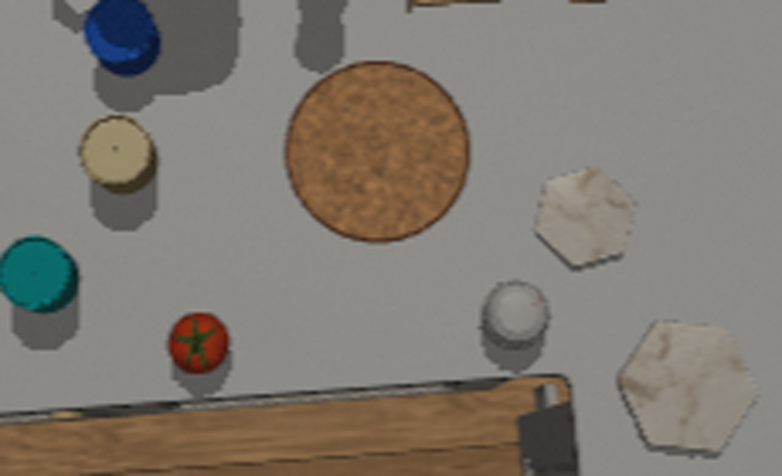

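The crop confirms it: the amber candle is at crop (118,152), the small pale hexagon at (586,217) and the mat at (377,152). The push direction (67.6°) nearly matches a flat's normal (about 70°), so I'll push with the near-shut fingers flat against that side.

```bash
cat >> h.py <<'E'
from scipy.spatial.transform import Rotation as R_
def go(x,y,z,yawdeg):
    s=env.read_state();R=R_.from_euler('xyz',s['tcp_rot']);T=R_.from_euler('xyz',[np.pi,0,np.radians(yawdeg)])
    d=R.inv().apply(np.array([x,y,z])-s['ee_pos'])/400
    r=(R.inv()*T).as_rotvec()/(np.pi/4)
    print('slide',d.round(4).tolist(),'rot',r.round(4).tolist())
E
python3 -c "
from h import *
go(432,-287,180,69)
go(432,-287,6,69)"
```

```text
slide [0.8161, -0.5535, 0.1157] rot [-0.0018, -0.0006, -1.1466]
slide [0.8162, -0.5529, 0.5507] rot [-0.0018, -0.0006, -1.1466]
```

Emit:
{"fn": "apply_moves", "kwargs": {"commands": [{"slide":[0.816,-0.553,0.05],"delta_rot":[0,0,-1],"fingers":10},{"slide":[0.816,-0.553,0.05],"delta_rot":[0,0,-1],"fingers":10},{"slide":[0.816,-0.553,0.05],"delta_rot":[0,0,-1],"fingers":10},{"slide":[0.816,-0.553,0.05],"delta_rot":[0,0,-1],"fingers":10},{"slide":[0.816,-0.553,0.05],"delta_rot":[0,0,-1],"fingers":10},{"slide":[0.816,-0.553,0.05],"delta_rot":[0,0,-1],"fingers":10},{"slide":[0.816,-0.553,0.05],"delta_rot":[0,0,-1],"fingers":10},{"slide":[0.816,-0.553,0.116],"delta_rot":[0,0,-1],"fingers":10},{"slide":[0.816,-0.553,0.116],"delta_rot":[0,0,-1],"fingers":10},{"slide":[0.816,-0.553,0.116],"delta_rot":[0,0,-1],"fingers":10}]}}

```text
time_s: 1.35
ee_pos: [432.1, -288.1, 180.8]
tcp_rot: [-3.141, 0.0, 1.088]
ft_force: [-0.0, 0.5, 0.2]
finger_gap: 10.4
grip_force: 0.0
```

```bash
python3 -c "
from h import *
print(env.read_state())
go(432,-287,6,69)
c=cap('top');s=cap('side');cv2.imwrite('pics/a1.png',np.hstack([c['pixels'][100:350,150:450],s['pixels'][80:330,150:450]])[...,::-1])"
```

```text
{'time_s': 1.35, 'qpos': array([ 0.71346864,  0.33175935, -0.29191617,  1.86970288,  0.11505327,
        0.95645366, -0.11233202]), 'qvel': array([ 0.00438664, -0.00939485, -0.0011689 , -0.00903159,  0.00080129,
       -0.00212898, -0.00065634]), 'effort': array([-3.37564554e-01, -5.35244358e+01, -2.72577278e+00, -2.75793064e+01,
       -5.98184648e-02,  3.61527165e-02, -5.23015216e-03]), 'ee_pos': array([ 432.10513347, -288.10650905,  180.76236077]), 'tcp_rot': array([-3.14148723e+00,  7.95185120e-05,  1.08834121e+00]), 'ft_force': array([-0.02146428,  0.48585998,  0.18245951]), 'moment': array([-0.06598029, -0.07933111,  0.01542119]), 'grip_force': 0.0, 'finger_gap': 10.362087156940106}
slide [0.0024, -0.0015, 0.4369] rot [-0.0001, 0.0001, -0.1476]
```

View pics/a1.png

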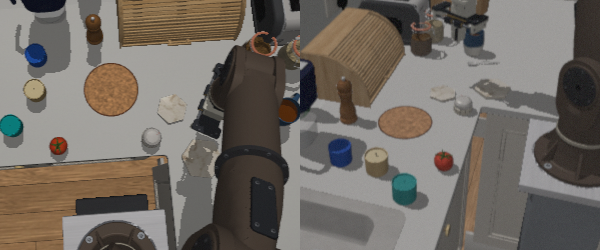

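The gripper waits beside the coaster (crop (170,108)) and is clear of it. The forearm passes near the jars at crop (265,45), so I'll check its height before lowering.

```bash
python3 -c "
from h import *
for n in('top','side'):
    c=cap(n);P=pts(c)
    m=(P[...,2]>120)&(P[...,0]>420)&(P[...,1]<-200)
    q=P[m&(P[...,2]<700)]
    for x in range(420,760,40):
        for y in range(-600,-200,40):
            k=q[(abs(q[:,0]-x)<20)&(abs(q[:,1]-y)<20)]
            if len(k)>3: print(n,x,y,k[:,2].min().round(),k[:,2].max().round())
"
```

```text
top 420 -320 590.0 610.0
top 420 -280 594.0 620.0
top 420 -240 251.0 626.0
top 460 -360 576.0 588.0
top 460 -320 564.0 597.0
top 460 -280 252.0 604.0
top 460 -240 256.0 616.0
top 500 -280 258.0 586.0
top 500 -240 542.0 588.0
top 540 -320 285.0 293.0
top 540 -280 248.0 292.0
top 580 -600 122.0 132.0
top 580 -520 121.0 123.0
top 580 -480 121.0 126.0
top 620 -600 122.0 140.0
top 620 -520 120.0 125.0
top 620 -440 120.0 123.0
top 660 -600 120.0 189.0
top 660 -560 120.0 190.0
top 660 -520 120.0 185.0
top 660 -480 120.0 125.0
top 700 -600 142.0 191.0
top 700 -560 173.0 190.0
top 700 -520 120.0 192.0
top 740 -600 121.0 192.0
top 740 -560 178.0 189.0
top 740 -520 121.0 194.0
top 740 -440 120.0 155.0
top 740 -400 120.0 153.0
top 740 -360 120.0 150.0
top 740 -320 120.0 149.0
top 740 -280 120.0 149.0
top 740 -240 120.0 151.0
side 420 -280 181.0 366.0
side 420 -240 250.0 588.0
side 460 -320 280.0 291.0
side 460 -280 182.0 500.0
side 460 -240 253.0 587.0
side 500 -360 248.0 290.0
side 500 -320 248.0 292.0
side 500 -280 249.0 567.0
side 500 -240 519.0 580.0
side 540 -320 273.0 292.0
side 540 -280 248.0 292.0
side 620 -600 120.0 136.0
side 660 -600 123.0 186.0
side 660 -560 120.0 188.0
side 660 -520 120.0 186.0
side 700 -600 170.0 189.0
side 700 -560 180.0 188.0
side 700 -520 120.0 190.0
side 740 -600 168.0 187.0
side 740 -560 183.0 187.0
side 740 -520 120.0 190.0
side 740 -440 121.0 160.0
side 740 -400 120.0 148.0
side 740 -360 121.0 146.0
side 740 -320 120.0 145.0
side 740 -280 121.0 149.0
side 740 -240 120.0 148.0
```

Emit:
{"fn": "apply_moves", "kwargs": {"commands": [{"slide":[0.002,-0.002,0.15],"delta_rot":[0,0,-0.148]},{"slide":[0.002,-0.002,0.3],"delta_rot":[0,0,-0.148]},{"slide":[0.002,-0.002,0.4],"delta_rot":[0,0,-0.148]},{"slide":[0.002,-0.002,0.425],"delta_rot":[0,0,-0.148]},{"slide":[0.002,-0.002,0.44],"delta_rot":[0,0,-0.148]},{"slide":[0.002,-0.002,0.44],"delta_rot":[0,0,-0.148]},{"slide":[0.002,-0.002,0.44],"delta_rot":[0,0,-0.148]}]}}

```text
schema error: expected keys slide, delta_rot, fingers
```

```bash
python3 -c "
from h import *
u=np.array([.381,.9245]);m=np.array([542.2,-19.8])
print(env.read_state()['ee_pos'])
for d in (206.5+53,160,100,75,65,55): go(*(m-d*u),5,69)
"
```

```text
[ 432.39700051 -288.23294482  181.03063549]
slide [0.0759, -0.0094, 0.4401] rot [0.0014, 0.0003, -0.1476]
slide [0.3236, -0.0321, 0.44] rot [0.0014, 0.0003, -0.1476]
slide [0.473, -0.0458, 0.4399] rot [0.0014, 0.0003, -0.1476]
slide [0.5352, -0.0515, 0.4399] rot [0.0014, 0.0003, -0.1476]
slide [0.5601, -0.0538, 0.4399] rot [0.0014, 0.0003, -0.1476]
slide [0.585, -0.0561, 0.4399] rot [0.0014, 0.0003, -0.1476]
```

Emit:
{"fn": "apply_moves", "kwargs": {"commands": [{"slide":[0.002,-0.002,0.15],"delta_rot":[0,0,-0.148],"fingers":10},{"slide":[0.002,-0.002,0.3],"delta_rot":[0,0,-0.148],"fingers":10},{"slide":[0.002,-0.002,0.4],"delta_rot":[0,0,-0.148],"fingers":10},{"slide":[0.002,-0.002,0.425],"delta_rot":[0,0,-0.148],"fingers":10},{"slide":[0.002,-0.002,0.44],"delta_rot":[0,0,-0.148],"fingers":10},{"slide":[0.002,-0.002,0.44],"delta_rot":[0,0,-0.148],"fingers":10},{"slide":[0.002,-0.002,0.44],"delta_rot":[0,0,-0.148],"fingers":10}]}}

```text
time_s: 2.42
ee_pos: [432.8, -287.2, 5.6]
tcp_rot: [3.139, 0.0, 1.205]
ft_force: [-0.4, 0.5, -0.1]
finger_gap: 10.1
grip_force: 0.0
```

```bash
python3 -c "
from h import *
u=np.array([.381,.9245]);m=np.array([542.2,-19.8])
for d in (206.5+53,160,100,85,75,65,55): go(*(m-d*u),5,69)
"
```

```text
slide [0.0735, 0.0001, 0.0016] rot [0.0029, 0.0006, 0.0011]
slide [0.3222, 0.0063, 0.0015] rot [0.0029, 0.0006, 0.0011]
slide [0.4721, 0.0101, 0.0014] rot [0.0029, 0.0006, 0.0011]
slide [0.5096, 0.0111, 0.0014] rot [0.0029, 0.0006, 0.0011]
slide [0.5346, 0.0117, 0.0014] rot [0.0029, 0.0006, 0.0011]
slide [0.5596, 0.0123, 0.0014] rot [0.0029, 0.0006, 0.0011]
slide [0.5846, 0.013, 0.0014] rot [0.0029, 0.0006, 0.0011]
```

Emit:
{"fn": "apply_moves", "kwargs": {"commands": [{"slide":[0.05,0,0.001],"delta_rot":[0,0,0],"fingers":10},{"slide":[0.07,0,0.001],"delta_rot":[0,0,0],"fingers":10},{"slide":[0.09,0,0.001],"delta_rot":[0,0,0],"fingers":10},{"slide":[0.12,0.001,0.001],"delta_rot":[0,0,0],"fingers":10},{"slide":[0.15,0.002,0.001],"delta_rot":[0,0,0],"fingers":10},{"slide":[0.18,0.003,0.001],"delta_rot":[0,0,0],"fingers":10},{"slide":[0.21,0.0035,0.001],"delta_rot":[0,0,0],"fingers":10},{"slide":[0.24,0.004,0.001],"delta_rot":[0,0,0],"fingers":10},{"slide":[0.27,0.005,0.001],"delta_rot":[0,0,0],"fingers":10},{"slide":[0.3,0.006,0.001],"delta_rot":[0,0,0],"fingers":10},{"slide":[0.33,0.0065,0.001],"delta_rot":[0,0,0],"fingers":10},{"slide":[0.36,0.007,0.001],"delta_rot":[0,0,0],"fingers":10},{"slide":[0.39,0.008,0.001],"delta_rot":[0,0,0],"fingers":10},{"slide":[0.42,0.009,0.001],"delta_rot":[0,0,0],"fingers":10},{"slide":[0.45,0.0095,0.001],"delta_rot":[0,0,0],"fingers":10},{"slide":[0.475,0.01,0.001],"delta_rot":[0,0,0],"fingers":10},{"slide":[0.495,0.0105,0.001],"delta_rot":[0,0,0],"fingers":10},{"slide":[0.51,0.011,0.001],"delta_rot":[0,0,0],"fingers":10},{"slide":[0.51,0.011,0.001],"delta_rot":[0,0,0],"fingers":10}]}}

```text
time_s: 4.8
ee_pos: [509.2, -97.0, 3.9]
tcp_rot: [3.141, -0.0, 1.206]
ft_force: [0.4, -0.6, -1.1]
finger_gap: 10.0
grip_force: 0.0
```

```bash
python3 -c "
from h import *
c=cap('top');s=cap('side');cv2.imwrite('pics/a2.png',cv2.resize(np.hstack([c['pixels'][130:260,180:340],s['pixels'][130:260,210:370]]),None,fx=2.5,fy=2.5)[...,::-1])
np.savez('s2',**s);np.savez('t2',**c);print(env.read_state()['ee_pos'])"
```

```text
[508.93054296 -97.54179892   3.85140591]
```

View pics/a2.png

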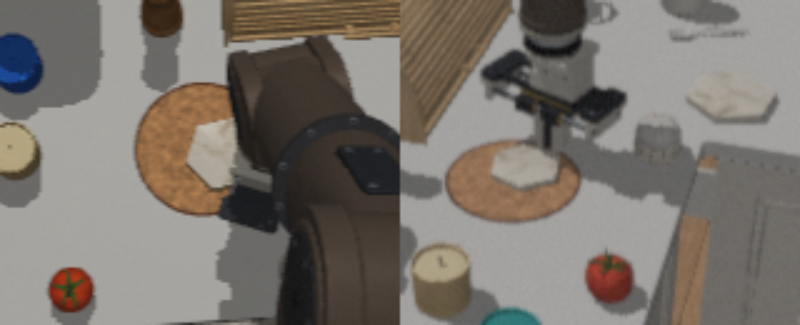

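The coaster (right-hand view, about (525,165)) was pushed squarely onto the mat and is still against the fingers, about 35 mm short of centre. I'll measure the remainder.

```bash
cat >> h.py <<'E'
def meas(c,name):
    P=pts(c);h=cv2.cvtColor(c['pixels'],cv2.COLOR_RGB2HSV)
    near=(np.hypot(P[...,0]-542,P[...,1]+20)<105)&(abs(P[...,2]-4)<14)
    cork=near&(h[...,1]>85);stone=near&(h[...,1]<75)&(np.hypot(P[...,0]-542,P[...,1]+20)<82)
    n,l,st,_=cv2.connectedComponentsWithStats(cv2.morphologyEx(stone.astype(np.uint8),cv2.MORPH_OPEN,np.ones((3,3))),connectivity=4)
    stone=l==1+st[1:,4].argmax()
    w=worldpoly(c,stone,10)
    print(name,'stone n',stone.sum(),'bbox',w.min(0),w.max(0),'minrect',cv2.minAreaRect(w),'moment',np.array([w.mean(0)]))
    print(cv2.approxPolyDP(w,7,True)[:,0].round(1).tolist())
    e=worldpoly(c,cork|stone,1);e=cv2.convexHull(e);print('  mat',cv2.fitEllipse(e))
    return w
E
python3 -c "
from h import *
m=np.array([542.2,-19.8])
for n in('s2','t2','side0'): 
    c=dict(np.load(n+'.npz'));w=meas(c,n)
    for a in (70,10,130,-50,190): 
        v=np.array([np.cos(np.radians(a)),np.sin(np.radians(a))]);print(a,np.percentile((w-m)@v,97).round(1),end=' | ')
    print()
"
```

```text
s2 stone n 417 bbox [483.03247  -93.945045] [577.61804    8.934759] minrect ((531.3124389648438, -40.49870681762695), (89.66383361816406, 94.79914093017578), 16.622175216674805) moment [[528.9062   -44.044846]]
[[576.2000122070312, -64.4000015258789], [573.0999755859375, -23.799999237060547], [554.9000244140625, -0.699999988079071], [531.2000122070312, 8.899999618530273], [483.0, -22.299999237060547], [503.29998779296875, -92.19999694824219], [560.4000244140625, -81.30000305175781]]
  mat ((541.9959106445312, -21.072477340698242), (169.85617065429688, 173.09939575195312), 129.7037811279297)
70 22.6 | 10 29.0 | 130 37.9 | -50 57.4 | 190 58.7 | 
t2 stone n 393 bbox [488.283   -62.06123] [5.7513751e+02 1.2922722e-01] minrect ((532.83251953125, -30.026321411132812), (58.56893539428711, 86.59790802001953), 85.55123138427734) moment [[535.0493  -34.33926]]
[[574.0, -59.29999923706055], [567.2000122070312, -12.899999618530273], [521.2999877929688, 0.10000000149011612], [489.6000061035156, -26.899999618530273], [494.3999938964844, -53.20000076293945]]
  mat ((545.8411865234375, -3.133877754211426), (136.22354125976562, 180.84881591796875), 81.56509399414062)
70 14.5 | 10 28.2 | 130 28.6 | -50 48.3 | 190 56.1 | Traceback (most recent call last):
  File "<string>", line 5, in <module>
    c=dict(np.load(n+'.npz'));w=meas(c,n)
                                ~~~~^^^^^
  File "h.py", line 30, in meas
    stone=l==1+st[1:,4].argmax()
               ~~~~~~~~~~~~~~~^^
ValueError: attempt to get argmax of an empty sequence
```

Emit:
{"fn": "apply_moves", "kwargs": {"commands": [{"slide":[0.015,0,0],"delta_rot":[0,0,0],"fingers":10},{"slide":[0.03,0,0],"delta_rot":[0,0,0],"fingers":10},{"slide":[0.045,0,0],"delta_rot":[0,0,0],"fingers":10},{"slide":[0.058,0,0],"delta_rot":[0,0,0],"fingers":10},{"slide":[0.066,0,0],"delta_rot":[0,0,0],"fingers":10},{"slide":[0.066,0,0],"delta_rot":[0,0,0],"fingers":10},{"slide":[0.066,0,0],"delta_rot":[0,0,0],"fingers":10},{"slide":[0.03,0,0],"delta_rot":[0,0,0],"fingers":10},{"slide":[-0.12,0,0],"delta_rot":[0,0,0],"fingers":10},{"slide":[-0.27,0,0],"delta_rot":[0,0,0],"fingers":10},{"slide":[-0.34,0,-0.05],"delta_rot":[0,0,0],"fingers":10},{"slide":[-0.34,0,-0.05],"delta_rot":[0,0,0],"fingers":10}]}}

```text
time_s: 6.4
ee_pos: [459.0, -228.9, 24.9]
tcp_rot: [3.14, 0.002, 1.199]
ft_force: [0.1, 0.8, -0.1]
finger_gap: 10.2
grip_force: 0.0
```

```bash
python3 -c "
from h import *
c=cap('top');s=cap('side');np.savez('s3',**s);np.savez('t3',**c);print(env.read_state()['ee_pos'])
m=np.array([542.2,-19.8])
for n in('s3','t3'): meas(dict(np.load(n+'.npz')),n)
cv2.imwrite('pics/a3.png',cv2.resize(np.hstack([c['pixels'][130:260,180:340],s['pixels'][130:260,210:370]]),None,fx=2.5,fy=2.5)[...,::-1])"
```

```text
[ 460.11421412 -225.11195774   23.97822176]
s3 stone n 421 bbox [493.98438 -69.52515] [584.9674    33.488575] minrect ((541.4432373046875, -17.426162719726562), (88.65039825439453, 98.37515258789062), 16.583641052246094) moment [[540.37787 -18.09942]]
[[564.7000122070312, -61.79999923706055], [585.0, -37.900001525878906], [578.2000122070312, 11.899999618530273], [540.0999755859375, 33.5], [518.5999755859375, 27.0], [494.0, -2.200000047683716], [506.5, -55.400001525878906], [538.7999877929688, -69.5]]
  mat ((542.4996337890625, -20.733413696289062), (170.18251037597656, 172.3301239013672), 126.32756805419922)
t3 stone n 601 bbox [496.885   -67.53476] [586.14795  25.39846] minrect ((541.406005859375, -21.37873077392578), (86.3117446899414, 95.03614044189453), 10.205467224121094) moment [[540.2091   -21.630676]]
[[585.5, -40.5], [581.5, -0.699999988079071], [569.0, 13.199999809265137], [533.0, 25.399999618530273], [498.0, -1.5], [504.20001220703125, -53.900001525878906], [553.2000122070312, -67.5]]
  mat ((542.00048828125, -19.496002197265625), (173.99880981445312, 177.00201416015625), 87.55941009521484)
```

View pics/a3.png

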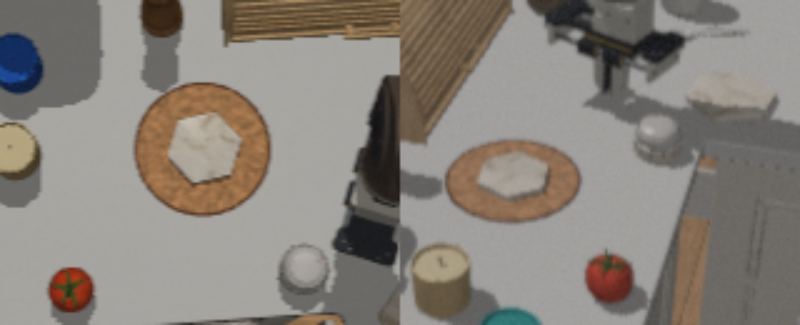

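The coaster is centred on the mat to within about 2 mm: top view centre (203,148) against mat (203,149). Next is the candle, so I'll get its position and its neighbours' from both views.

```bash
python3 -c "
from h import *
for n in('t3','s3'):
    c=dict(np.load(n+'.npz'));P=pts(c);r=(P[...,2]>8)&(P[...,2]<80)&(P[...,0]>400)&(P[...,0]<680)&(P[...,1]>150)&(P[...,1]<330)
    k,l,st,_=cv2.connectedComponentsWithStats(r.astype(np.uint8))
    for i in range(1,k):
        if st[i,4]>100:
            q=P[l==i];t=q[q[:,2]>np.percentile(q[:,2],97)-12];print(n,np.median(c['pixels'][l==i],0),q.min(0).round(1),q.max(0).round(1),'top',cv2.minEnclosingCircle(t[:,:2].astype(np.float32)))
print(env.read_state()['qpos'].round(2))
go(480,-40,200,20);go(547,223,200,-15)"
```

```text
t3 [19.  45.5 95. ] [630.9 184.4   9.3] [679.9 250.4  66.6] top ((662.8851928710938, 217.8663787841797), 33.73075866699219)
t3 [178. 163. 127.] [514.5 191.8   8.5] [579.9 257.2  66.9] top ((548.0064086914062, 225.920166015625), 34.42509078979492)
t3 [ 10. 125. 124.] [406.5 269.6   8.5] [473.1 329.9  63.9] top ((439.839599609375, 302.0361328125), 33.6357421875)
s3 [28. 45. 88.] [628.7 180.2   8.1] [680.  251.4  64.7] top ((660.6991577148438, 215.40133666992188), 36.17389678955078)
s3 [114. 103.  83.] [513.4 186.6   8.1] [580.7 259.7  61.7] top ((548.0980224609375, 222.35198974609375), 37.545654296875)
s3 [ 48. 113. 113.] [405.3 267.8   8. ] [471.3 330.   63.7] top ((437.9122009277344, 300.49969482421875), 34.96727752685547)
[ 0.54  0.54 -0.25  2.03  0.23  0.6  -0.24]
slide [0.4499, -0.1193, -0.44] rot [0.0005, -0.0005, 1.0887]
slide [1.1238, -0.1986, -0.44] rot [0.0004, -0.0007, 1.8664]
```

Emit:
{"fn": "apply_moves", "kwargs": {"commands": [{"slide":[0,0,-0.15],"delta_rot":[0,0,0],"fingers":10},{"slide":[0.1,-0.02,-0.3],"delta_rot":[0,0,0.2],"fingers":91},{"slide":[0.25,-0.05,-0.35],"delta_rot":[0,0,0.4],"fingers":91},{"slide":[0.4,-0.1,-0.35],"delta_rot":[0,0,0.6],"fingers":91},{"slide":[0.55,-0.12,-0.35],"delta_rot":[0,0,0.8],"fingers":91},{"slide":[0.7,-0.15,-0.35],"delta_rot":[0,0,1.0],"fingers":91},{"slide":[0.85,-0.17,-0.35],"delta_rot":[0,0,1.0],"fingers":91},{"slide":[0.97,-0.19,-0.35],"delta_rot":[0,0,1.0],"fingers":91},{"slide":[1.0,-0.19,-0.35],"delta_rot":[0,0,1.0],"fingers":91},{"slide":[1.0,-0.19,-0.35],"delta_rot":[0,0,1.0],"fingers":91},{"slide":[1.0,-0.19,-0.35],"delta_rot":[0,0,1.0],"fingers":91}]}}

```text
time_s: 7.88
ee_pos: [531.9, 174.3, 163.5]
tcp_rot: [3.141, 0.001, 0.419]
ft_force: [-0.4, -0.3, -0.4]
finger_gap: 91.0
grip_force: 0.0
```

```bash
python3 -c "
from h import *
print(env.read_state()['qpos'].round(2))
go(547.5,224,140,-5)"
```

```text
[-0.22  0.41 -0.26  1.8   0.13  0.95 -1.68]
slide [0.0862, -0.0977, 0.0585] rot [0.0016, 0.0014, 0.644]
```

Emit:
{"fn": "apply_moves", "kwargs": {"commands": [{"slide":[0.086,-0.098,0.058],"delta_rot":[0,0,0.2],"fingers":91.5},{"slide":[0.086,-0.098,0.058],"delta_rot":[0,0,0.2],"fingers":91.5},{"slide":[0.086,-0.098,0.058],"delta_rot":[0,0,0.2],"fingers":91.5},{"slide":[0.086,-0.098,0.058],"delta_rot":[0,0,0.2],"fingers":91.5}]}}

```text
time_s: 8.38
ee_pos: [548.1, 223.9, 141.1]
tcp_rot: [3.141, -0.0, 0.261]
ft_force: [-0.3, -0.0, -1.0]
finger_gap: 91.5
grip_force: 0.0
```

```bash
python3 -c "
from h import *
print(env.read_state()['ee_pos'])
go(547.5,224,18,15)"
```

```text
[548.0650468  223.90432311 141.11642757]
slide [-0.0014, -0.0009, 0.3078] rot [0.0011, -0.0004, -0.001]
```

Emit:
{"fn": "apply_moves", "kwargs": {"commands": [{"slide":[-0.001,-0.001,0.1],"delta_rot":[0,0,0],"fingers":91.5},{"slide":[-0.001,-0.001,0.2],"delta_rot":[0,0,0],"fingers":91.5},{"slide":[-0.001,-0.001,0.28],"delta_rot":[0,0,0],"fingers":91.5},{"slide":[-0.001,-0.001,0.308],"delta_rot":[0,0,0],"fingers":91.5},{"slide":[-0.001,-0.001,0.308],"delta_rot":[0,0,0],"fingers":91.5},{"slide":[-0.001,-0.001,0.308],"delta_rot":[0,0,0],"fingers":82},{"slide":[-0.001,-0.001,0.308],"delta_rot":[0,0,0],"fingers":76},{"slide":[-0.001,-0.001,0.308],"delta_rot":[0,0,0],"fingers":72},{"slide":[-0.001,-0.001,0.308],"delta_rot":[0,0,0],"fingers":69},{"slide":[-0.001,-0.001,0.308],"delta_rot":[0,0,0],"fingers":60},{"slide":[-0.001,-0.001,0.308],"delta_rot":[0,0,0],"fingers":60},{"slide":[-0.001,-0.001,0.308],"delta_rot":[0,0,0],"fingers":60}], "grip_force": 15}}

```text
time_s: 9.88
ee_pos: [547.7, 225.3, 17.8]
tcp_rot: [3.141, -0.0, 0.262]
ft_force: [0.8, -4.8, 5.1]
finger_gap: 65.4
grip_force: 15.0
```

```bash
python3 -c "
from h import *
s=env.read_state();print(s['ee_pos'],s['finger_gap'],s['grip_force'])
go(547.5,224,98,15)
go(541.3,-20,98,15)"
```

```text
[547.69038857 225.34886223  17.77720323] 65.35421924323975 15.000281013781205
slide [-0.0013, 0.0033, -0.2006] rot [0.0012, -0.0004, 0.0005]
slide [-0.1743, 0.5885, -0.2001] rot [0.0012, -0.0004, 0.0005]
```

Emit:
{"fn": "apply_moves", "kwargs": {"commands": [{"slide":[0,0,-0.04],"delta_rot":[0,0,0],"fingers":60},{"slide":[0,0,-0.1],"delta_rot":[0,0,0],"fingers":60},{"slide":[0,0,-0.16],"delta_rot":[0,0,0],"fingers":60},{"slide":[-0.01,0.03,-0.2],"delta_rot":[0,0,0],"fingers":60},{"slide":[-0.03,0.1,-0.2],"delta_rot":[0,0,0],"fingers":60},{"slide":[-0.055,0.18,-0.2],"delta_rot":[0,0,0],"fingers":60},{"slide":[-0.08,0.26,-0.2],"delta_rot":[0,0,0],"fingers":60},{"slide":[-0.1,0.34,-0.2],"delta_rot":[0,0,0],"fingers":60},{"slide":[-0.125,0.42,-0.2],"delta_rot":[0,0,0],"fingers":60},{"slide":[-0.15,0.5,-0.2],"delta_rot":[0,0,0],"fingers":60},{"slide":[-0.165,0.56,-0.2],"delta_rot":[0,0,0],"fingers":60},{"slide":[-0.174,0.588,-0.2],"delta_rot":[0,0,0],"fingers":60},{"slide":[-0.174,0.588,-0.2],"delta_rot":[0,0,0],"fingers":60},{"slide":[-0.174,0.588,-0.2],"delta_rot":[0,0,0],"fingers":60},{"slide":[-0.174,0.588,-0.2],"delta_rot":[0,0,0],"fingers":60}]}}

```text
time_s: 11.75
ee_pos: [541.1, -17.7, 97.6]
tcp_rot: [-3.141, -0.0, 0.265]
ft_force: [0.4, -0.1, -2.7]
finger_gap: 65.4
grip_force: 15.0
```

```bash
python3 -c "
from h import *
s=env.read_state();print(s['ee_pos'],s['tcp_rot'],s['ft_force'],s['finger_gap'],s['grip_force'])
go(541.3,-20,28,15)
c=cap('top');s=cap('side');np.savez('s4',**s)
P=pts(s);m=(P[...,2]>20)&(P[...,2]<180)&(np.hypot(P[...,0]-541,P[...,1]+20)<60);q=P[m];print(q[q[:,2]<q[:,2].min()+15].mean(0),q.min(0))
cv2.imwrite('pics/a4.png',cv2.resize(np.hstack([c['pixels'][130:260,180:340],s['pixels'][130:260,210:370]]),None,fx=2.5,fy=2.5)[...,::-1])"
```

```text
[541.14906152 -17.6895623   97.55469103] [-3.14109734e+00 -1.80576684e-04  2.64775137e-01] [ 0.43798084 -0.05672456 -2.74106176] 65.40681425082212 14.999816715717316
slide [-0.0012, 0.0058, 0.1739] rot [-0.0006, -0.0002, 0.0038]
[532.00146333   6.24052175  87.84252019] [507.54753674 -64.00771506  80.05047602]
```

View pics/a4.png

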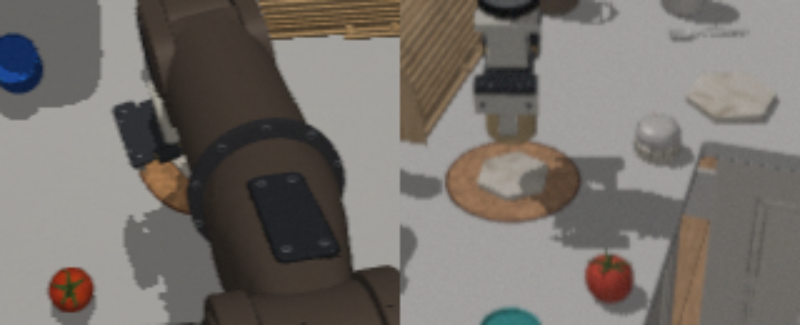

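The candle hangs upright over the coaster (right-hand view, glass at (512,125)), with the foot about 18 mm below the TCP. I'll lower it slowly.

Emit:
{"fn": "apply_moves", "kwargs": {"commands": [{"slide":[-0.001,0.006,0.05],"delta_rot":[0,0,0],"fingers":60},{"slide":[-0.001,0.006,0.1],"delta_rot":[0,0,0],"fingers":60},{"slide":[-0.001,0.006,0.14],"delta_rot":[0,0,0],"fingers":60},{"slide":[-0.001,0.006,0.155],"delta_rot":[0,0,0],"fingers":60},{"slide":[-0.001,0.006,0.162],"delta_rot":[0,0,0],"fingers":60},{"slide":[-0.001,0.006,0.166],"delta_rot":[0,0,0],"fingers":60},{"slide":[-0.001,0.006,0.169],"delta_rot":[0,0,0],"fingers":60},{"slide":[-0.001,0.006,0.171],"delta_rot":[0,0,0],"fingers":60},{"slide":[-0.001,0.006,0.171],"delta_rot":[0,0,0],"fingers":60},{"slide":[-0.001,0.006,0.171],"delta_rot":[0,0,0],"fingers":60}]}}

```text
time_s: 13.1
ee_pos: [541.4, -21.5, 29.2]
tcp_rot: [3.142, -0.0, 0.263]
ft_force: [-0.6, -0.2, -3.6]
finger_gap: 65.2
grip_force: 15.0
```

Emit:
{"fn": "apply_moves", "kwargs": {"commands": [{"slide":[0,0,0.001],"delta_rot":[0,0,0],"fingers":60},{"slide":[0,0,0.002],"delta_rot":[0,0,0],"fingers":60},{"slide":[0,0,0.003],"delta_rot":[0,0,0],"fingers":60},{"slide":[0,0,0.003],"delta_rot":[0,0,0],"fingers":60}]}}

```text
time_s: 13.6
ee_pos: [541.3, -21.5, 27.9]
tcp_rot: [3.142, 0.0, 0.263]
ft_force: [-0.2, -0.5, -3.0]
finger_gap: 64.9
grip_force: 15.0
```

Emit:
{"fn": "apply_moves", "kwargs": {"commands": [{"slide":[0,0,0.001],"delta_rot":[0,0,0],"fingers":60},{"slide":[0,0,0.002],"delta_rot":[0,0,0],"fingers":60},{"slide":[0,0,0.002],"delta_rot":[0,0,0],"fingers":60}]}}

```text
time_s: 13.98
ee_pos: [541.5, -21.5, 27.5]
tcp_rot: [3.141, -0.0, 0.263]
ft_force: [-1.8, 0.2, 4.5]
finger_gap: 65.5
grip_force: 15.0
```

```bash
python3 -c "
from h import *
s=cap('side');P=pts(s);print(env.read_state()['ft_force'],env.read_state()['ee_pos'])
h=cv2.cvtColor(s['pixels'],cv2.COLOR_RGB2HSV)
cv2.imwrite('pics/a5.png',cv2.resize(s['pixels'][150:230,215:305],None,fx=6,fy=6,interpolation=cv2.INTER_CUBIC)[...,::-1])"
```

```text
[-2.21471496 -0.65704972  5.00187767] [541.46072083 -21.459729    27.46917952]
```

View pics/a5.png

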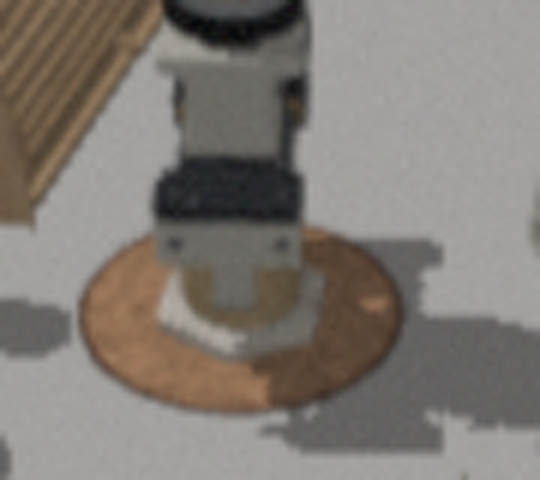

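Contact is made: wrist force is now +5 N, and the candle at (240,290) stands on the coaster. I'll release and rise.

Emit:
{"fn": "apply_moves", "kwargs": {"commands": [{"slide":[0,0,0],"delta_rot":[0,0,0],"fingers":67},{"slide":[0,0,0],"delta_rot":[0,0,0],"fingers":72},{"slide":[0,0,0],"delta_rot":[0,0,0],"fingers":80},{"slide":[0,0,0],"delta_rot":[0,0,0],"fingers":91},{"slide":[0,0,0],"delta_rot":[0,0,0],"fingers":91},{"slide":[0,0,-0.05],"delta_rot":[0,0,0],"fingers":91},{"slide":[0,0,-0.15],"delta_rot":[0,0,0],"fingers":91},{"slide":[0,0,-0.28],"delta_rot":[0,0,0],"fingers":91},{"slide":[0,0.1,-0.4],"delta_rot":[0,0,0],"fingers":91},{"slide":[0,0.25,-0.42],"delta_rot":[0,0,0],"fingers":91},{"slide":[0,0.4,-0.42],"delta_rot":[0,0,0],"fingers":91},{"slide":[0,0.5,-0.42],"delta_rot":[0,0,0],"fingers":91},{"slide":[0,0.5,-0.42],"delta_rot":[0,0,0],"fingers":91},{"slide":[0,0.5,-0.42],"delta_rot":[0,0,0],"fingers":91}]}}

```text
time_s: 15.78
ee_pos: [593.2, -213.7, 194.8]
tcp_rot: [-3.141, 0.0, 0.263]
ft_force: [-0.1, 1.4, 0.6]
finger_gap: 91.1
grip_force: 0.0
```

```bash
python3 -c "
from h import *
c=cap('top');s=cap('side')
for n,q in(('t',c),('s',s)):
    P=pts(q);r=(P[...,2]>20)&(P[...,2]<85)&(np.hypot(P[...,0]-541,P[...,1]+20)<70)
    p=P[r];print(n,p.min(0),p.max(0),'top',cv2.minEnclosingCircle(p[p[:,2]>60][:,:2].astype(np.float32)))
    meas(q,n)
P=pts(c)
for n,u,v,lo,hi in [('tomato',208,245,15,80),('timer',302,237,15,70),('mill',244,128,15,200)]:
    q=P[comp((P[...,2]>lo)&(P[...,2]<hi),u,v)];print(n,np.round((np.percentile(q,2,0)+np.percentile(q,98,0))/2,1))
cv2.imwrite('pics/a6.png',cv2.resize(np.hstack([c['pixels'][130:260,180:340],s['pixels'][130:260,210:370]]),None,fx=2.5,fy=2.5)[...,::-1])"
```

```text
t [508.03966826 -52.14304281  20.38853583] [573.78059386  13.89127381  72.40041824] top ((541.4027099609375, -19.385217666625977), 33.65192794799805)
t stone n 190 bbox [496.885   -67.53476] [557.2433   25.39846] minrect ((525.5779418945312, -22.803546905517578), (56.093360900878906, 94.46653747558594), 5.646234512329102) moment [[523.2572   -23.627222]]
[[553.2000122070312, -67.5], [557.2000122070312, -58.0], [530.9000244140625, -52.70000076293945], [509.1000061035156, -31.5], [514.7000122070312, 0.6000000238418579], [549.0, 14.600000381469727], [533.0, 25.399999618530273], [498.0, -1.5], [501.6000061035156, -44.0], [513.9000244140625, -57.900001525878906]]
  mat ((542.0218505859375, -19.46953582763672), (174.11631774902344, 176.89596557617188), 87.3484115600586)
s [507.43739384 -54.95984677  20.22684384] [573.58470531  20.7130402   70.00227463] top ((543.17529296875, -19.506145477294922), 36.11442565917969)
s stone n 200 bbox [493.98438  -55.440502] [584.00543  32.56766] minrect ((534.2510375976562, -4.748313903808594), (93.58480834960938, 70.83849334716797), 25.389677047729492) moment [[531.78644   -2.892463]]
[[506.5, -55.400001525878906], [516.0999755859375, -52.599998474121094], [508.0, -26.100000381469727], [514.2000122070312, -1.7000000476837158], [548.4000244140625, 8.5], [576.2999877929688, -22.899999618530273], [584.0, -14.800000190734863], [578.2000122070312, 11.899999618530273], [537.0, 32.599998474121094], [494.1000061035156, 8.800000190734863]]
  mat ((542.5057373046875, -20.913162231445312), (171.0184326171875, 171.54058837890625), 170.22128295898438)
tomato [367.4 157.6  39.7]
timer [ 372.4 -132.6   35.6]
mill [722.   23.3  94.1]
```

View pics/a6.png

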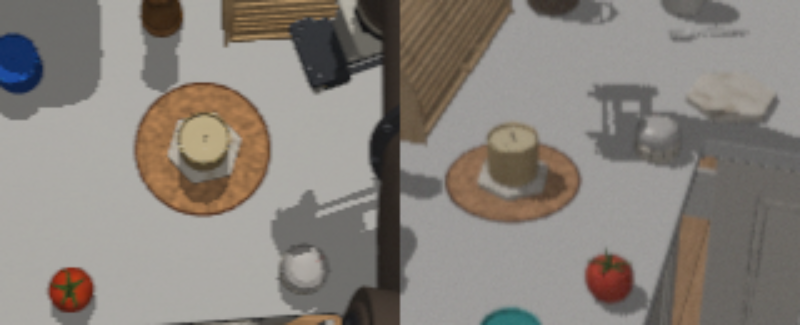

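The candle (205,140) stands upright in the middle of the coaster, at (541,-19) mm. The coaster is centred on the mat, the bystanders have not moved, and the arm is clear.

```bash
python3 -c "
from rig import env
print(env.hand_in())"
```

```text
the job is handed in; nothing more can be done
None
```

The job is handed in: the coaster was slid to the mat's centre (within about 2 mm), then the candle set upright in its middle and released, with the tomato, timer and mill unmoved, at about 16 s of the 58 s allowed.

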